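# Size a tenon in the stepped mortise gauge

### The arm

A 6-joint arm with a two-finger parallel gripper is mounted at the origin on a cart in front of the work surface, level with it; the furniture and walls round the work are solid. World frame = base frame: x ahead of the robot, y to its left, z up, the work surface at z = 0. Lengths are in mm, angles in rad, forces in N, time in s.
With the tool pointing down it reaches from about 275 to 1000 mm from the base axis. Payload 8.4 kg.
Tool frame: the origin (TCP) lies between the finger pads; the fingertips stand 22 mm ahead of it and the grasp point (between the pads) lies 3 mm ahead of it; z points along the fingers, y is the line along which they close (so a half turn about z gives the same grasp; the last joint's range is limited). The gripper opens to 85 mm and grips with 20 to 120 N. Pads are 22 mm wide; open, the fingers measure 114 mm over their backs; the gripper's body (76 mm by 85 mm) begins 54 mm behind the grasp point. The pads swing forward as they close: fully open they stand 13 mm farther back than shut.
Start: joints at [1.247, 0.353, 1.633, -0, 1.155, -0.002], TCP at [197.67, 592.92, 253.281] pointing down, gripper open.
Joint ranges: [-2.63, 2.63], [-0.92, 2.1], [0.06, 2.66], [-1.3, 4.44], [0, 2.69], [-3.02, 3.02]. Speed limits (rad/s): [2.22, 2.22, 2.79, 3.14, 3.14, 3.14].

### API

Orientations are given as [roll, pitch, yaw] about the fixed x, y, z axes, in that order (R = Rz(yaw) Ry(pitch) Rx(roll)).
In Python, from rig import r, grab_frame gives the robot as it stands.
- The arm moves only by the shell command python3 -m inch 'ROWS' [FORCE]. ROWS is JSON, a list of rows, each a list of 7 numbers: the turn, a rotation vector about the tool's x, y, z as a fraction of full scale, then the shift along the tool's x, y, z as a fraction of full scale, then the closure, from 0 (fully open) to 1 (shut). In form: [[rx, ry, rz, dx, dy, dz, fingers], ...]. A call has 1 to 8 rows; each row shifts and turns the commanded pose from where the row before left it, along the tool's axes as they then stand; what a row does not reach is not made up. Full scale, the value 1, is 2.5 cm for a shift and pi rad for a turn. A row lasts 1/12 s, in which the tool goes at most 41.7 mm and 7.16 degrees, less where a joint would pass 70% of its speed; a pose out of reach is approached as far as the arm can. A call with a number of a shift or a turn outside -1 to 1 is refused whole. A call with a gripper value outside its range is refused whole. The fingers move at their own pace and stop on an object; FORCE is the grip in N (left out, the last holds). Time passes only in rows, so rows that do not move let the fingers close. It gives the time, the measured TCP pose, the force, the opening and the grip force at its end, in the units of the state.
- r.sense(): the state, without advancing time (a new reading comes with each control period).
- grab_frame(name): name is "side" or "top" or "wrist"; returns a dict with "pixels" (420x560x3 uint8, red, green, blue), "z_map" (420x560 float32, mm along the optical axis (not along the pixel's ray), 0 where there is no reading), "vertical_fov" (degrees; the focal length in pixels is half the picture's height over the tangent of half this angle, whatever the lens; pixels are square), "cx", "cy" (the principal point, pixels), "cam_to_world" (4x4, takes a point from camera to world coordinates). Camera axes: x right, y down, z forward; pixel columns grow to the right and rows downward; lengths in mm; the calibration is good to about 2 mm. A picture is of the moment at which its call begins.
- r.sign_off(): hands the job in; it is judged then, once.
The state is a dict: "clock": time; "qpos": joint angles; "qvel": joint speeds; "joint_efforts": joint torques, N m; "eef_pos": TCP position; "tcp_rot": TCP orientation; "contact_force": force on the tool from outside, world axes, zero at the start; "wrist_torque": the same for the moment, N m; "opening": opening from 0.0 (shut) to 1.0 (fully open); "grasp_force": force on a finger pad.
Only numpy, scipy, OpenCV 4.12 (cv2) and the standard library are available. Lean on these libraries where they do the work, as an engineer would, in place of code of your own. Each camera call takes 0.05 s, during which the arm holds its last target. There are 200 camera calls.

### The job

One of the three rail ends stands alone at one end of the holding batten, with an empty pocket beside it. Take that one and offer its tenon to the mortises of the stepped gauge from the narrow end, one after the other and gently, never forcing it, until the first one takes it; push it fully home there, shoulders down on the gauge, and let go. Leave the other two rail ends, the glue bottle and the pencil as they are.

Things in the scene. Friction and masses are not known exactly. Their poses are not given: they have to be found in the camera images.
- rail_a_mid (a point): wooden rail end: a block 50 (x) x 34 (y) x 65 mm tall, under it a tenon 40 mm wide (x), 25 mm long, tip chamfered 1.2 mm; 90 mm tall in all, about 0.12 kg. Point: the piece's centre, half-way up: 45 mm above the tenon's tip, 20 mm above the shoulders, 45 mm below the top. z up; grip it across the 50 mm, fingers on the two x faces. Any of the three may be the lone one
- rail_b_mid (a point): second rail end, same sizes and axes as rail_a but for the tenon: the three, hand-cut, differ in thickness (y), each between 11 and 21 mm, and lie up to 2.5 mm off the block's axis to either side (y); neither is known beforehand. Point: the piece's centre, half-way up: 45 mm above the tenon's tip, 20 mm above the shoulders, 45 mm below the top. 
- rail_c_mid (a point): third rail end, same sizes and axes as rail_a but for the tenon, thickness and offset likewise unknown. Point: the piece's centre, half-way up: 45 mm above the tenon's tip, 20 mm above the shoulders, 45 mm below the top. 
- mortise_1 (a point): mortise 1 of 5 in the stepped gauge, the narrowest, at the +y end of the gauge: 10 mm wide (along y), 43 mm long (along x), 28 mm deep, 1 brass pin on its front edge. Point: centre of its mouth, on the top face, 44 mm above the bench; x along the mortise's length, y along the row, z up
- mortise_2 (a point): mortise 2 of 5 in the stepped gauge: 13 mm wide (along y), 43 mm long (along x), 28 mm deep, 2 brass pins on its front edge. Point: centre of its mouth, on the top face, 44 mm above the bench; x along the mortise's length, y along the row, z up
- mortise_3 (a point): mortise 3 of 5 in the stepped gauge: 16 mm wide (along y), 43 mm long (along x), 28 mm deep, 3 brass pins on its front edge. Point: centre of its mouth, on the top face, 44 mm above the bench; x along the mortise's length, y along the row, z up
- mortise_4 (a point): mortise 4 of 5 in the stepped gauge: 19 mm wide (along y), 43 mm long (along x), 28 mm deep, 4 brass pins on its front edge. Point: centre of its mouth, on the top face, 44 mm above the bench; x along the mortise's length, y along the row, z up
- mortise_5 (a point): mortise 5 of 5 in the stepped gauge, the widest, at the -y end: 22 mm wide (along y), 43 mm long (along x), 28 mm deep, 5 brass pins on its front edge. Point: centre of its mouth, on the top face, 44 mm above the bench; x along the mortise's length, y along the row, z up
- mortise_gauge: stepped mortise gauge: block 84 x 180 mm, top 44 mm up, on a screwed-down base 232 mm long with a cork underlay (gives 1 mm per 8 N); five blind mortises in a row along y, wider towards -y, 14 mm of wood between. A tenon has 1 mm play in the mortise that suits it; too thick a one stands on the mouth, at most 2 mm in. Pressing a piece on it with over 40 N bruises it. Origin: centre of underside
- batten_lone_pocket (a point): holding batten, fixed: pale block 78 x 240 x 34 mm, four loose pockets in a row along its y, 58 mm apart. Point: mouth (top face) of the pocket at its +y end, where the lone rail end stands on its shoulders, tenon 25 mm down in it. The next pocket towards -y is empty, the other two rail ends stand in the last two. x across the batten, along the rail end's 50 mm
- glue_bottle: white glue bottle with a red cap standing behind the work, 53 x 54 x 151 mm. Origin: centre of its underside
- pencil_red: red pencil, 160 x 8 x 7 mm, lying on the bench between gauge and batten. Origin: centre of its underside

How it is judged:
By the outcome, as a careful person would: the job done as asked, in the order asked, and still so for the second after the job is handed in, with the robot touching nothing.
It also fails if it takes over 72 s, if anything falls off the work surface, if the arm or the gripper's body presses on something with over 40 N, if the wrist force passes 120 N, or if a joint passes its speed limit or range.

## Working session

There is one attempt and no reset: what is moved stays moved. The work goes in short steps, Python scripts to look and compute and a shell command to move; the robot and the scene stay as the last step left them, time stands still between calls to the robot, and variables do not carry over. Pictures are saved under pics/ and viewed, at most 10 in all, crops included, and the job is handed in when it is done.

```bash
mkdir -p pics; ls; cat > h.py <<'E'
import numpy as np, cv2
from rig import r, grab_frame
def K(f):
    return (f["pixels"].shape[0]/2)/np.tan(np.radians(f["vertical_fov"])/2)
def cloud(f):
    z=f["z_map"]; h,w=z.shape; F=K(f); u,v=np.meshgrid(np.arange(w),np.arange(h))
    p=np.stack([(u-f["cx"])/F*z,(v-f["cy"])/F*z,z,np.ones_like(z)],-1)
    return (p@np.array(f["cam_to_world"]).T)[...,:3]
def ray(f,u,v,zp):
    T=np.array(f["cam_to_world"]); F=K(f); d=T[:3,:3]@np.array([(u-f["cx"])/F,(v-f["cy"])/F,1]); o=T[:3,3]
    return o+d*(zp-o[2])/d[2]
def save(f,n): cv2.imwrite("pics/"+n,cv2.cvtColor(f["pixels"],cv2.COLOR_RGB2BGR))
E
python3 - <<'E'
from h import *
s=r.sense();print(s)
a=grab_frame("top");b=grab_frame("side")
im=np.hstack([a["pixels"],b["pixels"]]);save({"pixels":cv2.resize(im,(800,300))},"a.png")
save(a,"top.png")
for f in(a,b):print(np.round(f["cam_to_world"],2).tolist(),K(f),f["cx"],f["cy"])
c=cloud(a)
np.savez("top.npz",c=c,p=a["pixels"])
E
```

```text
pics
{'clock': 0.0, 'qpos': array([ 1.24663047e+00,  3.53611728e-01,  1.63415459e+00, -1.81260054e-06,
        1.15517193e+00, -2.35648217e-03]), 'qvel': array([-0.00048682,  0.00209305,  0.00032861,  0.00018557,  0.00074191,
        0.0002357 ]), 'joint_efforts': array([ 1.91891231e-03, -6.05252552e+01, -3.42063224e+01,  3.10851256e-04,
        9.49182606e-03,  9.47709452e-06]), 'eef_pos': array([197.50960116, 592.50028604, 252.57564362]), 'tcp_rot': array([-3.14024706e+00, -1.51356094e-06,  2.81978401e+00]), 'contact_force': array([-0.56059297,  0.03996335, -0.64267995]), 'wrist_torque': array([ 0.02637289,  0.01423325, -0.01197388]), 'grasp_force': 0.0, 'opening': 1.0007656752684855}
[[-0.01, -1.0, 0.08, 499.22], [-1.0, 0.01, -0.02, 21.62], [0.02, -0.08, -1.0, 1078.69], [0.0, 0.0, 0.0, 1.0]] 491.5393995779879 281.72684965048757 207.94140365404664
[[-0.97, -0.16, 0.19, 360.76], [-0.25, 0.66, -0.71, 789.71], [-0.01, -0.74, -0.68, 778.22], [0.0, 0.0, 0.0, 1.0]] 384.8713199891838 281.1247934502233 204.43538365152617
```

View pics/top.png

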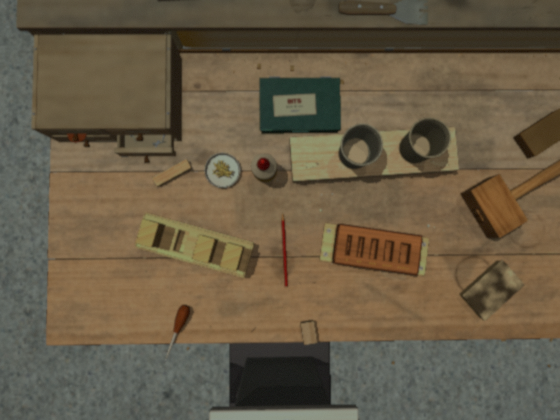

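View pics/a.png

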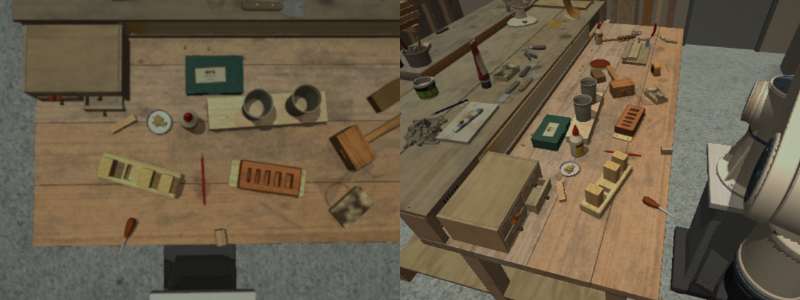

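The top view shows the batten at about (195,246) px, with the lone rail end at (150,235), an empty pocket at (178,240), and the other two rail ends at (205,248) and (235,257). The gauge is at (378,248) with its narrow mortise to the left (+y), and the pencil is at (284,250).

```bash
python3 - <<'E'
from h import *
d=np.load("top.npz");c=d["c"];p=d["p"]
def rect(m,name):
    n,l,st,ce=cv2.connectedComponentsWithStats(m.astype(np.uint8))
    for i in range(1,n):
        if st[i,4]<60: continue
        q=c[l==i]; print(name,st[i].tolist(),"z",np.round(np.percentile(q[:,2],[5,50,95]),1),"rect",cv2.minAreaRect(q[:,:2].astype(np.float32)))
z=c[...,2]
R=np.zeros(z.shape,bool);R[205:285,125:262]=1
rect(R&(z>80)&(z<115),"rail"); rect(R&(z>25)&(z<45),"batten")
G=np.zeros(z.shape,bool);G[215:285,315:435]=1
rect(G&(z>36)&(z<52),"gauge");rect(G&(z>3)&(z<36),"g low")
print(np.round(z[245:252,340:420:4]))
E
```

```text
rail [135, 219, 25, 28, 478] z [ 88.6  98.4 101.3] rect ((528.5989990234375, 271.62103271484375), (35.07738494873047, 50.14374542236328), 74.1523208618164)
rail [191, 234, 25, 29, 463] z [ 93.5  98.4 101.4] rect ((496.4508056640625, 160.25901794433594), (34.43973922729492, 49.881805419921875), 73.993408203125)
rail [220, 242, 23, 29, 447] z [ 94.8  98.4 101.2] rect ((480.1247253417969, 104.69717407226562), (34.02909469604492, 50.13861846923828), 73.82142639160156)
batten [134, 212, 120, 65, 2446] z [30.3 33.6 37.2] rect ((504.5041198730469, 188.22625732421875), (242.01829528808594, 78.02111053466797), 73.83075714111328)
gauge [333, 223, 89, 52, 2798] z [40.  43.6 46.7] rect ((491.3206787109375, -199.68218994140625), (182.3894500732422, 86.05316925048828), 81.33078002929688)
g low [318, 222, 21, 41, 513] z [ 4.4  8.  25.4] rect ((507.76043701171875, -98.06424713134766), (29.805925369262695, 85.18287658691406), 81.1555404663086)
g low [345, 235, 7, 20, 85] z [13.5 16.7 33.1] rect ((500.52691650390625, -139.8404083251953), (6.327676773071289, 42.038360595703125), 80.49039459228516)
g lo
[... 951 characters left out ...]
  15.   27.   45.   45.
    17.   33.   43.   14.   17.   27.   42.   43.]
 [  41.   45.   13.   44.   42.   16.   48.   42.   17.   27.   44.   19.
    16.   35.   47.   17.   16.   25. 1079.   44.]
 [  46.   41.   15.   45.   44.   15.   44.   44.   17.   31.   45.   17.
    20.   38.   43.   21.   15.   30.   47.   44.]
 [  42.   42.   18.   40.   41.   16.   43.   44.   14.   34.   43.   18.
    17.   39.   45.   15.   18.   28.   41.   46.]
 [  42.   43.   21.   45.   40.   19.   41.   45.   15.   32.   45.   16.
    15.   37.   41.   15.   16.   33.   41.   43.]
 [  42.   46.   23.   46.   43.   13.   43.   44.   14.   30.   45.   17.
    17.   35.   44.   15.   15.   27.   42.   43.]]
```

```bash
python3 -m inch '[[0,0,0,-1,-0.48,0,0],[0,0,0,-1,-0.48,0,0],[0,0,0,-1,-0.48,0,0],[0,0,0,-1,-0.48,0,0],[0,0,0,-1,-0.48,0,0],[0,0,0,-1,-0.48,0,0],[0,0,0,-1,-0.48,0,0],[0,0,0,-1,-0.48,0,0]]' 40
python3 -m inch '[[0,0,0,-1,-0.48,0,0],[0,0,0,-1,-0.48,0,0],[0,0,0,-1,-0.48,0,0],[0,0,0,-1,-0.48,0,0],[0,0,0,-1,-0.48,0,0],[0,0,0,-1,-0.48,0,0],[0,0,0,-1,-0.48,0,0],[0,0,0,-0.62,-0.32,0,0]]'
python3 -m inch '[[0,0,0.039,0,0,0,0],[0,0,0.039,0,0,0,0],[0,0,0.039,0,0,0,0],[0,0,0.039,0,0,0,0],[0,0,0.039,0,0,0,0],[0,0,0.039,0,0,0,0],[0,0,0.039,0,0,0,0],[0,0,0.039,0,0,0,0]]'
python3 -m inch '[[0,0,0.039,0,0,0,0],[0,0,0.039,0,0,0,0],[0,0,0.039,0,0,0,0],[0,0,0.039,0,0,0,0],[0,0,0.020,0,0,0,0],[0,0,0,0,0,0,0],[0,0,0,0,0,0,0]]'
```

```text
clock: 0.77
eef_pos: [357.7, 437.4, 253.0]
tcp_rot: [-3.141, -0.0, 2.82]
contact_force: [0.2, -0.3, 0.4]
opening: 1.002
grasp_force: 0.0
clock: 1.43
eef_pos: [510.1, 289.2, 253.0]
tcp_rot: [-3.141, 0.0, 2.819]
contact_force: [-0.4, -0.4, -0.3]
opening: 1.0
grasp_force: 0.0
clock: 2.1
eef_pos: [508.4, 290.9, 252.9]
tcp_rot: [-3.141, 0.0, 1.834]
contact_force: [-0.5, -0.5, 0.3]
opening: 0.997
grasp_force: 0.0
clock: 2.68
eef_pos: [508.5, 290.9, 253.0]
tcp_rot: [-3.141, 0.0, 1.289]
contact_force: [0.5, 1.1, 0.5]
opening: 1.001
grasp_force: 0.0
```

```bash
python3 - <<'E'
from h import *
f=grab_frame("wrist");save(f,"w1.png");c=cloud(f);z=c[...,2]
n,l,st,ce=cv2.connectedComponentsWithStats(((z>90)&(z<108)).astype(np.uint8))
for i in range(1,n):
    if st[i,4]<300: continue
    q=c[l==i];print(st[i].tolist(),np.median(q[:,2]),cv2.minAreaRect(q[:,:2].astype(np.float32)))
s=r.sense();print(s["eef_pos"],s["tcp_rot"])
y=s["tcp_rot"][2]; ax=np.array([np.cos(y),np.sin(y)]);ay=np.array([np.sin(y),-np.cos(y)])
d=np.array([528.6,271.6])-s["eef_pos"][:2];print(d@ax,d@ay)
print(np.round(f["cam_to_world"],3).tolist())
E
```

```text
[507, 0, 21, 54, 893] 99.28669443758145 ((730.9884643554688, 378.4615478515625), (4.424331188201904, 39.50639724731445), 2.710845947265625)
[509, 60, 26, 151, 2158] 99.70274331612427 ((731.7750244140625, 284.9834899902344), (130.48727416992188, 11.172380447387695), 87.12999725341797)
[276, 198, 53, 35, 1801] 97.89802074909795 ((527.1000366210938, 270.6278076171875), (33.37998962402344, 49.33363723754883), 73.77268981933594)
[276, 301, 47, 31, 1410] 97.79114270612502 ((494.7125244140625, 159.42507934570312), (35.378787994384766, 49.53312683105469), 74.12831115722656)
[276, 344, 45, 27, 980] 97.70274541084783 ((479.1142272949219, 105.59745788574219), (31.409868240356445, 49.55662536621094), 73.82231903076172)
[508.53849736 290.97671701 253.06165329] [-3.14130855e+00  3.51621680e-04  1.28933549e+00]
-13.0419879465883 24.654159906121276
[[0.961, -0.264, -0.086, 531.058], [-0.278, -0.913, -0.297, 366.237], [-0.0, 0.31, -0.951, 372.561], [0.0, 0.0, 0.0, 1.0]]
```

View pics/w1.png

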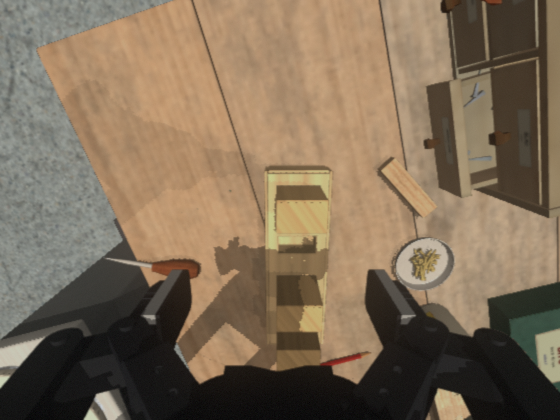

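The wrist view shows the lone rail top at about (302,215), within 2 mm of the top-camera position. I'll move over it and descend.

```bash
python3 -m inch '[[0,0,0,-0.55,0.96,0,0],[0,0,0,0,0,1,0],[0,0,0,0,0,1,0],[0,0,0,0,0,1,0],[0,0,0,0,0,1,0],[0,0,0,0,0,0.8,0],[0,0,0,0,0,0,0]]'
python3 -m inch '[[0,0,0,0,0,0.8,0],[0,0,0,0,0,0.8,0],[0,0,0,0,0,0.6,0],[0,0,0,0,0,0.1,0],[0,0,0,0,0,0,0],[0,0,0,0,0,0,0]]'
```

```text
clock: 3.32
eef_pos: [525.5, 269.9, 129.3]
tcp_rot: [-3.137, 0.005, 1.289]
contact_force: [-1.0, -1.1, -0.6]
opening: 0.996
grasp_force: 0.0
clock: 3.82
eef_pos: [528.6, 271.5, 77.0]
tcp_rot: [3.141, -0.001, 1.287]
contact_force: [0.1, 0.2, 0.6]
opening: 0.999
grasp_force: 0.0
```

```bash
python3 -m inch '[[0,0,0,0,0,0,1],[0,0,0,0,0,0,1],[0,0,0,0,0,0,1],[0,0,0,0,0,0,1],[0,0,0,0,0,0,1],[0,0,0,0,0,0,1],[0,0,0,0,0,0,1],[0,0,0,0,0,0,1]]' 60
python3 -m inch '[[0,0,0,0,0,-0.4,1],[0,0,0,0,0,-0.4,1],[0,0,0,0,0,-0.6,1],[0,0,0,0,0,-1,1],[0,0,0,0,0,-1,1],[0,0,0,0,0,-1,1],[0,0,0,0,0,-1,1],[0,0,0,0,0,0,1]]'
```

```text
clock: 4.48
eef_pos: [528.4, 271.5, 76.9]
tcp_rot: [3.141, -0.001, 1.287]
contact_force: [0.5, -0.2, 5.3]
opening: 0.579
grasp_force: 62.5
clock: 5.15
eef_pos: [530.3, 272.4, 217.1]
tcp_rot: [3.135, -0.006, 1.287]
contact_force: [0.8, 1.2, -0.1]
opening: 0.58
grasp_force: 62.2
```

```bash
python3 -m inch '[[0,0,0,0.5,-0.42,-0.87,1],[0,0,0,0.5,-0.42,-0.87,1],[0,0,0,0.5,-0.42,-0.87,1],[0,0,0,0.5,-0.42,-0.87,1],[0,0,0,0.5,-0.42,-0.87,1],[0,0,0,0.5,-0.42,-0.87,1],[0,0,0,0.5,-0.42,-0.87,1],[0,0,0,0.5,-0.42,-0.87,1]]'
python3 -m inch '[[0,0,0,0.5,-0.42,-0.87,1],[0,0,0,0.5,-0.42,-0.87,1],[0,0,0,0.5,-0.42,-0.87,1],[0,0,0,0.5,-0.42,-0.87,1],[0,0,0.039,0,0,0,1],[0,0,0.039,0,0,0,1],[0,0,0.039,0,0,0,1],[0,0,0.039,0,0,0,1]]'
python3 -m inch '[[0,0,0.039,0,0,0,1],[0,0,0.039,0,0,0,1],[0,0,0.039,0,0,0,1],[0,0,0.039,0,0,0,1],[0,0,0.016,0,0,0,1],[0,0,0,0,0,0,1],[0,0,0,0,0,0,1]]'
python3 - <<'E'
from h import *
f=grab_frame("side");np.savez("side.npz",c=cloud(f),p=f["pixels"],z=f["z_map"])
s=r.sense();T=np.linalg.inv(np.array(f["cam_to_world"]));q=T@np.r_[s["eef_pos"]-[0,0,45],1]
u,v=q[0]/q[2]*K(f)+f["cx"],q[1]/q[2]*K(f)+f["cy"];print(u,v,q[2],s["eef_pos"],s["tcp_rot"])
u,v=int(u),int(v);v=min(max(v,60),360)
save({"pixels":cv2.resize(f["pixels"][v-60:v+60,u-75:u+75],None,fx=5,fy=5,interpolation=cv2.INTER_NEAREST)},"s1.png")
E
```

```text
clock: 5.82
eef_pos: [474.5, 391.1, 386.4]
tcp_rot: [3.141, -0.0, 1.287]
contact_force: [0.9, 0.0, -1.4]
opening: 0.578
grasp_force: 62.4
clock: 6.48
eef_pos: [448.5, 450.3, 472.2]
tcp_rot: [3.142, -0.0, 0.791]
contact_force: [-0.7, -0.9, -1.0]
opening: 0.577
grasp_force: 62.3
clock: 7.07
eef_pos: [448.7, 450.2, 472.1]
tcp_rot: [-3.142, -0.0, 0.258]
contact_force: [-0.4, -0.7, 0.1]
opening: 0.579
grasp_force: 62.2
283.41279337988357 221.4646416467369 495.8323993283821 [448.78146828 450.24786505 471.99294552] [ 3.14156602e+00 -2.37968109e-05  2.58504653e-01]
```

View pics/s1.png

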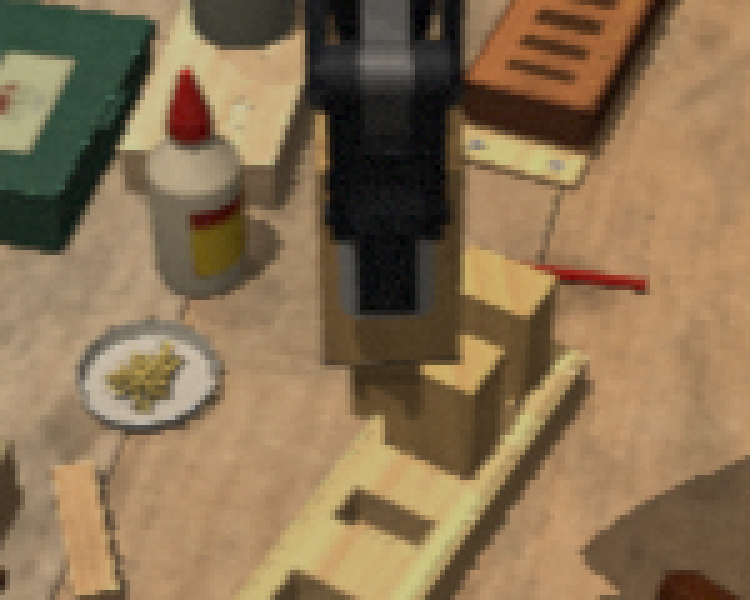

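The side view shows the held block at x≈322–463 in the crop and the tenon below it at x≈352–423, so it is roughly 17 mm thick and slightly off-axis to the left. I'll measure it in tool axes with the depth map.

```bash
python3 - <<'E'
from h import *
d=np.load("side.npz");c=d["c"];s=r.sense()
y=s["tcp_rot"][2];ax=np.array([np.cos(y),np.sin(y),0]);ay=np.array([np.sin(y),-np.cos(y),0])
P=c-s["eef_pos"];X=P@ax;Y=P@ay;Z=P[...,2]
for row in range(216,248,2):
    m=(np.abs(X[row])<30)&(np.abs(Y[row])<45)&(Z[row]>-85)&(Z[row]<10)
    i=np.where(m)[0]
    if len(i): print(row,i.min(),i.max(),len(i),"X",X[row][i].min().round(1),X[row][i].max().round(1),"Y",np.median(Y[row][i]).round(1),"Z",np.median(Z[row][i]).round(1))
E
```

```text
216 272 300 29 X -19.7 13.5 Y -31.4 Z -4.6
218 272 300 29 X -19.7 13.7 Y -31.3 Z -7.9
220 272 300 28 X -19.7 13.7 Y -31.0 Z -11.4
222 273 300 28 X -19.8 12.6 Y -31.3 Z -14.6
224 273 300 28 X -19.9 12.7 Y -25.2 Z -24.0
226 273 300 28 X -20.0 12.8 Y -24.7 Z -28.2
228 273 300 28 X -20.1 12.9 Y -24.6 Z -31.7
230 273 300 28 X -20.1 13.0 Y -24.8 Z -35.1
232 273 300 28 X -20.2 13.1 Y -24.9 Z -38.5
234 278 292 15 X -10.5 7.1 Y -19.6 Z -47.7
236 278 292 15 X -10.5 7.2 Y -19.7 Z -51.2
238 278 292 15 X -10.6 7.2 Y -19.5 Z -55.2
240 279 292 14 X -10.5 6.0 Y -19.9 Z -58.6
242 279 292 14 X -10.6 6.1 Y -19.6 Z -62.6
```

The tenon is about 17.5 mm thick, so mortise 4 is the likely fit. It is offset about +1.5 mm in tool x. I'll still offer it from mortise 1 in order.

```bash
python3 -m inch '[[0,0,-0.039,0,0,0,1],[0,0,-0.039,0,0,0,1],[0,0,-0.039,0,0,0,1],[0,0,-0.039,0,0,0,1],[0,0,-0.039,0,0,0,1],[0,0,-0.039,0,0,0,1],[0,0,-0.039,0,0,0,1],[0,0,-0.039,0,0,0,1]]' >/dev/null
python3 -m inch '[[0,0,-0.039,0,0,0,1],[0,0,-0.019,0,0,0,1],[0,0,0,0,0,0,1]]'
python3 -m inch '[[0,0,0,-0.96,0.23,0.33,1],[0,0,0,-0.96,0.23,0.33,1],[0,0,0,-0.96,0.23,0.33,1],[0,0,0,-0.96,0.23,0.33,1],[0,0,0,-0.96,0.23,0.33,1],[0,0,0,-0.96,0.23,0.33,1],[0,0,0,-0.96,0.23,0.33,1],[0,0,0,-0.96,0.23,0.33,1]]' >/dev/null
python3 -m inch '[[0,0,0,-0.96,0.23,0.33,1],[0,0,0,-0.96,0.23,0.33,1],[0,0,0,-0.96,0.23,0.33,1],[0,0,0,-0.96,0.23,0.33,1],[0,0,0,-0.96,0.23,0.33,1],[0,0,0,-0.96,0.23,0.33,1],[0,0,0,-0.96,0.23,0.33,1],[0,0,0,-0.96,0.23,0.33,1]]' >/dev/null
python3 -m inch '[[0,0,0,-0.96,0.23,0.33,1],[0,0,0,-0.96,0.23,0.33,1],[0,0,0,-0.96,0.23,0.33,1],[0,0,0,-0.96,0.23,0.33,1],[0,0,0,-0.96,0.23,0.33,1],[0,0,0,-0.96,0.23,0.33,1],[0,0,0,0,0,0,1],[0,0,0,0,0,0,1]]'
```

```text
clock: 8.03
eef_pos: [448.8, 450.4, 471.9]
tcp_rot: [-3.142, 0.0, 1.423]
contact_force: [0.2, -0.2, -1.0]
opening: 0.576
grasp_force: 62.2
clock: 10.03
eef_pos: [493.7, -91.4, 290.0]
tcp_rot: [-3.141, -0.0, 1.415]
contact_force: [0.3, 0.5, -0.1]
opening: 0.577
grasp_force: 62.3
```

```bash
python3 -m inch '[[0,0,-0.0013,-0.94,0.28,0,1],[0,0,0,-0.94,0.28,0.4,1],[0,0,0,0,0,1,1],[0,0,0,0,0,1,1],[0,0,0,0,0,1,1],[0,0,0,0,0,1,1],[0,0,0,0,0,1,1],[0,0,0,0,0,0,1]]' >/dev/null
python3 -m inch '[[0,0,0,0,0,0.8,1],[0,0,0,0,0,0.4,1],[0,0,0,0,0,0,1],[0,0,0,0,0,0,1]]'
python3 - <<'E'
from h import *
f=grab_frame("wrist");save(f,"w2.png")
np.savez("w2.npz",c=cloud(f),p=f["pixels"])
f=grab_frame("top");p=f["pixels"][215:285,310:440];cv2.imwrite("pics/t2.png",cv2.cvtColor(cv2.resize(p,None,fx=5,fy=5),cv2.COLOR_RGB2BGR))
s=r.sense();print(s["eef_pos"],s["tcp_rot"])
E
```

```text
clock: 11.03
eef_pos: [501.1, -138.9, 126.0]
tcp_rot: [-3.142, -0.0, 1.423]
contact_force: [0.7, 0.5, -0.4]
opening: 0.579
grasp_force: 62.4
[ 501.56303585 -139.20657613  126.57177475] [3.13997764e+00 1.63361621e-04 1.42279136e+00]
```

View pics/w2.png

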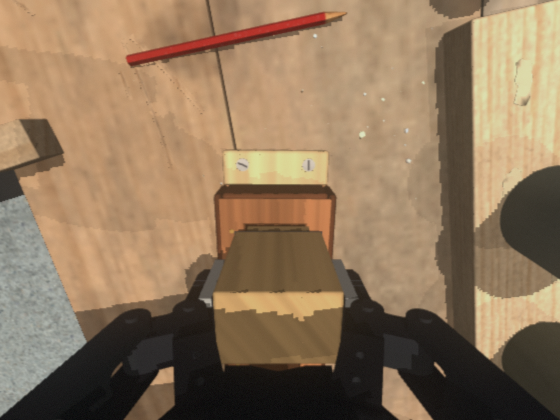

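The wrist view shows the block upright in the fingers at (278,330). The gauge end is ahead at (275,220), and the edge of mortise 1 shows just beyond the block.

```bash
python3 - <<'E'
from h import *
d=np.load("w2.npz");c=d["c"];s=r.sense()
y=s["tcp_rot"][2];ax=np.array([np.cos(y),np.sin(y),0]);ay=np.array([np.sin(y),-np.cos(y),0])
P=c-s["eef_pos"];X=P@ax;Y=P@ay;Z=c[...,2]
# block +y face
f=np.zeros(Z.shape,bool);f[245:283,245:320]=1
print("block face X",np.percentile(X[f],[5,50,95]).round(2),"Z",np.percentile(Z[f],[5,95]).round(1))
b=np.zeros(Z.shape,bool);b[232:300,200:360]=1;b&=(np.abs(X-np.median(X[f]))<3)&(Z>60)
for row in (238,245,255):i=np.where(b[row])[0];print("block Y",row,i.min(),i.max(),Y[row,i].min().round(1),Y[row,i].max().round(1),np.median(Z[row,i]).round(1))
for row in range(185,228,6):
    i=np.where((np.abs(Z[row]-44)<5)&(np.abs(Y[row])<60))[0]
    if len(i):print("gauge",row,i.min(),i.max(),"Y",Y[row,i].min().round(1),Y[row,i].max().round(1),"X",np.median(X[row,i]).round(1),"Z",np.median(Z[row,i]).round(1))
for col in (250,270,290):print(col,[(r_,X[r_,col].round(1),Z[r_,col].round(0)) for r_ in range(182,236,2)])
E
```

```text
block face X [14.85 15.34 15.84] Z [105.6 138.8]
block Y 238 232 322 -24.7 24.0 94.7
block Y 245 230 325 -24.4 24.1 104.0
block Y 255 226 329 -24.7 24.3 115.5
gauge 191 262 262 Y -11.1 -11.1 X 27.6 Z 39.4
gauge 197 213 335 Y -45.4 39.6 X 24.2 Z 42.9
gauge 203 214 335 Y -44.6 40.1 X 19.9 Z 43.0
gauge 209 214 334 Y -45.0 39.2 X 15.5 Z 43.0
gauge 215 215 334 Y -44.3 39.8 X 11.1 Z 43.0
gauge 221 215 334 Y -44.6 40.3 X 6.6 Z 43.0
gauge 227 215 333 Y -45.4 39.5 X 2.0 Z 42.7
250 [(182, np.float64(27.0), np.float64(7.0)), (184, np.float64(27.3), np.float64(16.0)), (186, np.float64(27.4), np.float64(23.0)), (188, np.float64(27.4), np.float64(30.0)), (190, np.float64(27.2), np.float64(35.0)), (192, np.float64(27.4), np.float64(41.0)), (194, np.float64(26.3), np.float64(43.0)), (196, np.float64(24.9), np.float64(43.0)), (198, np.float64(23.6), np.float64(43.0)), (200, np.float64(21.9), np.float64(43.0)), (202, np.float64(20.8), np.float64(43.0)), (204, np.float64(19.1), np.float64(43.0)), (206, np.float64(17.8), np.float64(43.0)), (208, np.float64(16.2), np.float64(43.0)), (210, np.float64(14.4
[... 2149 characters left out ...]
np.float64(44.0)), (204, np.float64(19.0), np.float64(42.0)), (206, np.float64(18.1), np.float64(44.0)), (208, np.float64(16.0), np.float64(42.0)), (210, np.float64(14.5), np.float64(42.0)), (212, np.float64(13.5), np.float64(44.0)), (214, np.float64(11.9), np.float64(43.0)), (216, np.float64(10.3), np.float64(43.0)), (218, np.float64(8.8), np.float64(43.0)), (220, np.float64(7.2), np.float64(43.0)), (222, np.float64(5.6), np.float64(42.0)), (224, np.float64(-6.0), np.float64(15.0)), (226, np.float64(8.6), np.float64(58.0)), (228, np.float64(9.0), np.float64(63.0)), (230, np.float64(8.8), np.float64(66.0)), (232, np.float64(15.2), np.float64(86.0)), (234, np.float64(15.3), np.float64(89.0))]
```

The tenon's +y face is visible at X=8.7 against the block face at 15.2. With mortise 1's centre at about 0.2 and the tenon's at about -0.3, the correction is roughly dx +0.4, dy -1.9. I'll apply that and offer it gently to mortise 1.

```bash
python3 -m inch '[[0,0,0,0.016,-0.076,0,1],[0,0,0,0,0,0.25,1],[0,0,0,0,0,0.24,1],[0,0,0,0,0,0,1],[0,0,0,0,0,0,1]]'
python3 -m inch '[[0,0,0,0,0,0.04,1],[0,0,0,0,0,0.04,1],[0,0,0,0,0,0,1]]'
python3 -m inch '[[0,0,0,0,0,0.04,1],[0,0,0,0,0,0,1]]'
```

```text
clock: 11.55
eef_pos: [498.5, -138.4, 112.5]
tcp_rot: [-3.141, -0.0, 1.423]
contact_force: [-0.5, 0.6, -0.3]
opening: 0.58
grasp_force: 62.4
clock: 11.8
eef_pos: [499.0, -138.6, 111.2]
tcp_rot: [-3.142, 0.0, 1.423]
contact_force: [-2.3, 0.4, 3.7]
opening: 0.578
grasp_force: 63.0
clock: 11.97
eef_pos: [499.0, -138.6, 110.6]
tcp_rot: [3.142, 0.0, 1.423]
contact_force: [-3.0, 0.6, 8.9]
opening: 0.576
grasp_force: 63.5
```

```bash
python3 -m inch '[[0,0,0,0,0,0.04,1],[0,0,0,0,0,0,1],[0,0,0,0,0,0,1]]'
python3 -m inch '[[0,0,0,0,0,-0.2,1],[0,0,0,0,0,-0.28,1],[0,0,0,-1,0,0,1],[0,0,0,-0.02,0,0,1],[0,0,0,0,0,0.24,1],[0,0,0,0,0,0.14,1],[0,0,0,0,0,0,1],[0,0,0,0,0,0,1]]'
python3 -m inch '[[0,0,0,0,0,0.04,1],[0,0,0,0,0,0.04,1],[0,0,0,0,0,0,1]]'
```

```text
clock: 12.22
eef_pos: [499.1, -138.6, 110.0]
tcp_rot: [3.141, 0.0, 1.423]
contact_force: [-3.6, 2.1, 14.3]
opening: 0.58
grasp_force: 64.0
clock: 12.88
eef_pos: [495.3, -163.6, 111.4]
tcp_rot: [-3.141, 0.0, 1.423]
contact_force: [-1.3, -3.4, 2.2]
opening: 0.578
grasp_force: 63.1
clock: 13.13
eef_pos: [495.3, -163.6, 110.0]
tcp_rot: [3.142, 0.0, 1.423]
contact_force: [-3.7, -2.2, 13.8]
opening: 0.577
grasp_force: 64.0
```

Mortises 1 and 2 both refuse it: the tenon stands on the mouth at about 14 N. Next is mortise 3.

```bash
python3 -m inch '[[0,0,0,0,0,-0.2,1],[0,0,0,0,0,-0.28,1],[0,0,0,-1,0,0,1],[0,0,0,-0.14,0,0,1],[0,0,0,0,0,0.24,1],[0,0,0,0,0,0.14,1],[0,0,0,0,0,0,1],[0,0,0,0,0,0,1]]'
python3 -m inch '[[0,0,0,0,0,0.04,1],[0,0,0,0,0,0.04,1],[0,0,0,0,0,0,1]]'
```

```text
clock: 13.8
eef_pos: [490.8, -191.4, 111.7]
tcp_rot: [-3.141, -0.0, 1.423]
contact_force: [-0.2, -0.6, 0.2]
opening: 0.578
grasp_force: 62.7
clock: 14.05
eef_pos: [490.8, -191.5, 110.4]
tcp_rot: [-3.141, -0.0, 1.423]
contact_force: [-3.3, 0.6, 9.3]
opening: 0.576
grasp_force: 63.6
```

```bash
python3 -m inch '[[0,0,0,0,0,0.03,1],[0,0,0,0,0,0,1]]'
python3 -m inch '[[0,0,0,0,0,-0.22,1],[0,0,0,0,0,-0.28,1],[0,0,0,-1,0,0,1],[0,0,0,-0.26,0,0,1],[0,0,0,0,0,0.24,1],[0,0,0,0,0,0.14,1],[0,0,0,0,0,0,1],[0,0,0,0,0,0,1]]'
python3 -m inch '[[0,0,0,0,0,0.04,1],[0,0,0,0,0,0.04,1],[0,0,0,0,0,0,1]]'
```

```text
clock: 14.22
eef_pos: [490.9, -191.5, 109.9]
tcp_rot: [-3.141, -0.0, 1.423]
contact_force: [-3.9, 0.1, 13.4]
opening: 0.58
grasp_force: 63.9
clock: 14.88
eef_pos: [485.9, -222.3, 111.6]
tcp_rot: [-3.14, -0.001, 1.423]
contact_force: [0.4, 0.2, -1.1]
opening: 0.582
grasp_force: 62.6
clock: 15.13
eef_pos: [486.5, -222.9, 110.3]
tcp_rot: [3.141, 0.0, 1.423]
contact_force: [-0.1, -0.3, 0.7]
opening: 0.583
grasp_force: 62.5
```

```bash
python3 -m inch '[[0,0,0,0,0,0.06,1],[0,0,0,0,0,0.06,1],[0,0,0,0,0,0,1]]'
python3 -m inch '[[0,0,0,0,0,0.06,1],[0,0,0,0,0,0.06,1],[0,0,0,0,0,0,1]]'
```

```text
clock: 15.38
eef_pos: [486.4, -223.2, 107.1]
tcp_rot: [3.141, 0.0, 1.423]
contact_force: [0.4, -1.0, -0.3]
opening: 0.578
grasp_force: 62.5
clock: 15.63
eef_pos: [486.3, -223.2, 104.0]
tcp_rot: [-3.142, 0.0, 1.423]
contact_force: [-0.4, -2.0, -0.4]
opening: 0.581
grasp_force: 62.6
```

Mortise 4 takes it. I'll push on to the shoulders.

```bash
python3 -m inch '[[0,0,0,0,0,0.08,1],[0,0,0,0,0,0.08,1],[0,0,0,0,0,0.08,1],[0,0,0,0,0,0.08,1],[0,0,0,0,0,0.08,1],[0,0,0,0,0,0.08,1],[0,0,0,0,0,0,1]]'
python3 -m inch '[[0,0,0,0,0,0.06,1],[0,0,0,0,0,0.06,1],[0,0,0,0,0,0.04,1],[0,0,0,0,0,0,1]]'
python3 -m inch '[[0,0,0,0,0,0.04,1],[0,0,0,0,0,0,1],[0,0,0,0,0,0,1]]'
```

```text
clock: 16.22
eef_pos: [486.3, -223.2, 91.9]
tcp_rot: [-3.141, 0.0, 1.423]
contact_force: [-0.6, -3.8, 0.2]
opening: 0.58
grasp_force: 62.7
clock: 16.55
eef_pos: [486.4, -223.2, 88.2]
tcp_rot: [3.142, 0.0, 1.423]
contact_force: [-0.8, -4.6, 1.8]
opening: 0.579
grasp_force: 62.7
clock: 16.8
eef_pos: [486.4, -223.2, 87.3]
tcp_rot: [3.141, 0.0, 1.423]
contact_force: [-1.0, -4.3, 1.3]
opening: 0.58
grasp_force: 62.7
```

```bash
python3 -m inch '[[0,0,0,0,0,0.04,1],[0,0,0,0,0,0,1],[0,0,0,0,0,0,1]]'
python3 -m inch '[[0,0,0,0,0,0.04,1],[0,0,0,0,0,0,1],[0,0,0,0,0,0,1]]'
```

```text
clock: 17.05
eef_pos: [486.4, -223.2, 86.4]
tcp_rot: [3.141, 0.0, 1.423]
contact_force: [-0.9, -4.6, 3.1]
opening: 0.577
grasp_force: 62.9
clock: 17.3
eef_pos: [486.4, -223.2, 85.7]
tcp_rot: [3.141, 0.0, 1.423]
contact_force: [-1.9, -4.0, 8.7]
opening: 0.579
grasp_force: 63.5
```

```bash
python3 -m inch '[[0,0,0,-0.016,0,0.04,1],[0,0,0,0,0,0.02,1],[0,0,0,0,0,0,1],[0,0,0,0,0,0,1]]'
python3 -m inch '[[0,0,0,0,0,-0.03,1],[0,0,0,0,0,0,0],[0,0,0,0,0,0,0],[0,0,0,0,0,0,0],[0,0,0,0,0,0,0],[0,0,0,0,0,0,0],[0,0,0,0,0,0,0],[0,0,0,0,0,0,0]]'
```

```text
clock: 17.63
eef_pos: [486.4, -223.3, 84.8]
tcp_rot: [3.141, -0.0, 1.423]
contact_force: [-4.6, -0.9, 16.6]
opening: 0.576
grasp_force: 64.2
clock: 18.3
eef_pos: [486.2, -223.4, 84.4]
tcp_rot: [-3.141, -0.0, 1.423]
contact_force: [-0.5, 0.9, 0.5]
opening: 0.998
grasp_force: 0.0
```

Released. I'll retreat straight up, then away, and look.

```bash
python3 -m inch '[[0,0,0,0,0,-0.3,0],[0,0,0,0,0,-0.8,0],[0,0,0,0,0,-1,0],[0,0,0,0,0,-1,0],[0,0,0,0,0,-1,0],[0,0,0,0,0,-1,0],[0,0,0,0,0,-1,0],[0,0,0,0,0,-1,0]]' >/dev/null
python3 -m inch '[[0,0,0,-1,0,0,0],[0,0,0,-1,0,0,0],[0,0,0,-1,0,0,0],[0,0,0,-1,0,0,0],[0,0,0,-1,-0.5,0,0],[0,0,0,-1,-0.5,0,0],[0,0,0,-1,-0.5,0,0],[0,0,0,0,0,0,0]]'
python3 - <<'E'
from h import *
f=grab_frame("wrist");c=cloud(f);z=c[...,2]
g=grab_frame("side");h=grab_frame("top");cv2.imwrite("pics/end.png",cv2.cvtColor(np.hstack([cv2.resize(f["pixels"],(400,300)),cv2.resize(h["pixels"],(400,300))]),cv2.COLOR_RGB2BGR))
for n,c in(("wrist",c),("top",cloud(h))):
    z=c[...,2];roi=(np.abs(c[...,0]-487)<60)&(np.abs(c[...,1]+222)<50)
    q=c[roi&(z>95)&(z<125)]
    if len(q):print(n,len(q),np.percentile(q[:,2],[5,50,95]).round(1),cv2.minAreaRect(q[:,:2].astype(np.float32)))
    q=c[roi&(z>36)&(z<52)];print(np.median(q[:,2]) if len(q) else None)
E
```

```text
clock: 19.63
eef_pos: [421.0, -394.2, 262.6]
tcp_rot: [-3.141, 0.002, 1.42]
contact_force: [-0.7, -0.2, 0.2]
opening: 1.0
grasp_force: 0.0
wrist 606 [ 96.1 106.  108.7] ((483.6469421386719, -240.77598571777344), (6.330968379974365, 49.65346145629883), 77.46176147460938)
42.74491873923097
top 464 [103.7 108.2 111.3] ((488.24725341796875, -222.90887451171875), (34.63813400268555, 49.727684020996094), 81.5530776977539)
43.481890914669066
```

View pics/end.png

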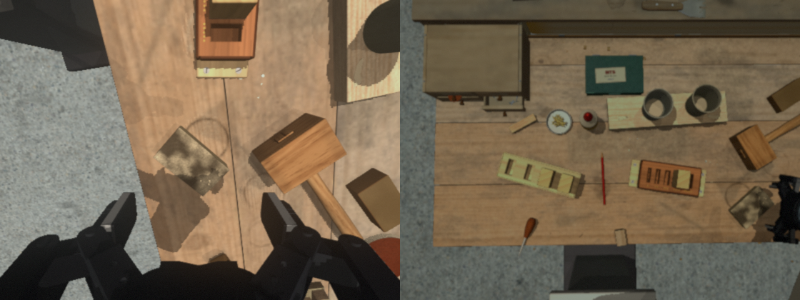

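The rail end stands in mortise 4, at (684,179) in the right half. Its top is 64.7 mm above the gauge, so the shoulders are down, and nothing else has moved.

```bash
python3 -c "
from rig import r
print(r.sign_off())"
```

```text
the job is handed in; nothing more can be done
None
```

Mortises 1–3 refused the lone rail end at no more than about 15 N, and mortise 4 took it; it was pushed home there, shoulders down on the gauge, and released, the other pieces weren't touched, and the job was handed in at about 20 s.

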